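# Hold a table foot home in the corner of the drilling jig

### The job

Clear the pale offcut out of the drilling jig and leave it lying in the red scrap tray. Then stand the dark tenoned table foot flat on the jig, tenon up and its long side along the long fence, and push it home into the corner so that it bears flush and firmly on both fences at once, without ramming it. Finish while still holding it pressed there, ready for drilling: do not let go. Leave the other things on the bench alone.

Things in the scene. Friction and masses are not known exactly. Their poses are not given: they have to be found in the camera images.
- jig: drilling jig screwed to the bench: grey laminated base plate 240 (its x) x 220 (its y) x 12 mm thick, with two aluminium fences standing on it. Origin: centre of the plate's underside. Fixed. Fence inner faces lie at jig x = +85 mm (short fence) and jig y = +75 mm (long fence); the -x and -y sides are open. Plate and fences are waxed (friction about 0.3)
- corner (a point): the point on the plate's top face (12 mm above the bench) where the inner faces of the two fences would meet; axes parallel to the jig's. The fences block +x and +y from here; the part belongs at negative x and negative y. A foot that is home has its origin 40 mm to -x and 28 mm to -y of this point
- long_fence: long aluminium fence, 179 mm along jig x, 18 mm thick, 40 mm high above the plate, rigid, on the +y side of the plate. Origin: centre of its underside, on the plate's top. It stops 6 mm short of the corner
- short_fence: short aluminium fence, 130 mm along jig y, 18 mm thick, 40 mm high above the plate, rigid, on the +x side of the plate. Origin: centre of its underside, on the plate's top. It stops 6 mm short of the corner
- foot: loose dark walnut table foot: a block 80 (its x) x 56 (its y) x 45 mm high with a tenon centred on its top, 44 (x) x 26 (y) x 32 mm high, 77 mm high in all, about 0.16 kg (varies). Same both ways round. Stands on the bench, tenon up. Origin: centre of its underside, z up
- offcut: loose pale wood offcut, 60 (its x) x 22 (its y) x 20 mm high, about 30 g, lying on the jig's plate inside the corner. Origin: centre of its underside
- tray: fixed red open scrap tray, 130 (its x) x 160 (its y) x 40 mm high, walls and floor about 4 mm thick. Origin: centre of its underside
- blank: bystander: plain pale beech block without tenon, 70 x 50 x 40 mm high, beside the foot; which of the two stands where varies. Origin: centre of its underside
- glue: bystander: white glue bottle, 56 mm diameter, 150 mm high. Origin: centre of its underside
- mallet: bystander: mallet 260 mm long lying on the bench, handle to its -x. Origin: underside, near its middle
- tape: bystander: yellow tape measure, 70 x 38 x 65 mm high. Origin: centre of its underside
- driver: bystander: screwdriver with red handle, 200 mm long, lying. Origin: underside, near its middle
- cup: bystander: blue cup, 72 mm diameter, 90 mm high. Origin: centre of its underside

How it is judged:
By the outcome, as a careful person would: the job done as asked, in the order asked, and still so for the second after the job is handed in, while the arm keeps its last pose, push and grip.
It also fails if it takes over 67 s, if anything falls off the work surface, if the arm or the gripper's body presses on something with over 40 N, if the wrist force passes 120 N, or if a joint passes its speed limit or range.

### The arm

A 6-joint arm with a two-finger parallel gripper is mounted at the origin on the work surface. World frame = base frame: x ahead of the robot, y to its left, z up, the work surface at z = 0. Lengths are in mm, angles in rad, forces in N, time in s.
With the tool pointing down it reaches from about 300 to 775 mm from the base axis. Payload 14.6 kg.
Tool frame: the origin (TCP) lies on the centre line of the jaws, within the pads' length; the fingertips stand 19 mm ahead of it and the grasp point (between the pads) is the TCP (bot.tip_reach is the distance from the TCP to the fingertips, in mm); z points along the fingers, y is the line along which they close (so a half turn about z gives the same grasp; the last joint's range is limited). The gripper opens to 85 mm and grips with 20 to 120 N. Pads are 22 mm wide; open, the fingers measure 114 mm over their backs; the gripper's body (76 mm by 85 mm) begins 54 mm behind the grasp point. The pads swing forward as they close: fully open they stand 13 mm farther back than shut.
Start: joints at [-1.368, 0.3, 1.521, -0, 1.321, -0.067], TCP at [146.59, -530.095, 250.281] pointing down, gripper open.
Joint ranges: [-3.03, 3.03], [-0.79, 2.21], [0.23, 2.52], [-1.04, 4.18], [0, 3.07], [-2.55, 2.55]. Speed limits (rad/s): [2.22, 2.22, 2.57, 3.14, 3.14, 3.14].

### API

Orientations are given as a unit quaternion [w, x, y, z].
In Python, from rig import bot gives the robot as it stands. Calls block until the motion is done:
- bot.move_to(position, orientation): joint-space move of the TCP to a pose.
- bot.servo_line(position, attitude=None, speed=150, until_force=None): straight line of the TCP; attitude=None keeps the orientation; speed is the mean speed in mm/s. With until_force (N) it stops when the force on the tool has changed by that much, and returns True; else False.
- bot.move_joints(angles): joint-space move.
- bot.move_gripper(opening, grip_force=None): finger opening in mm; grip_force is the grip in N (None keeps the last); returns when the fingers have stopped.
- bot.dwell(seconds).
- bot.ik(position, orientation): joint angles nearest the present ones, or None.
- bot.read_state(): the state.
- bot.read_camera(name): name is "scene" or "top"; returns a dict with "image" (420x560x3 uint8, blue, green, red), "depth" (420x560 float32, mm along the optical axis (not along the pixel's ray), 0 where there is no reading), "fovy" (degrees; the focal length in pixels is half the picture's height over the tangent of half this angle, whatever the lens; pixels are square), "cx", "cy" (the principal point, pixels), "eye" and "attitude" of the camera in the world. Camera axes: x right, y down, z forward; pixel columns grow to the right and rows downward; lengths in mm; the calibration is good to about 2 mm. A picture is of the moment at which its call begins.
A pose or a line that the arm cannot do raises bot.MotionError and nothing moves.
- bot.finish_job(): hands the job in; it is judged then, once.
The state is a dict: "clock": time; "joint_positions": joint angles; "qvel": joint speeds; "effort": joint torques, N m; "ee_pos": TCP position; "tool_rot": TCP orientation; "ft_force": force on the tool from outside, world axes, zero at the start; "moment": the same for the moment, N m; "grip_width": finger opening in mm; "grip_force": force on a finger pad.
Only numpy, scipy, OpenCV 4.12 (cv2) and the standard library are available. Lean on these libraries where they do the work, as an engineer would, in place of code of your own. Each camera call takes 0.05 s, during which the arm holds its last target. There are 200 camera calls.

## Working session

There is one attempt and no reset: what is moved stays moved. The work goes in short steps, each a Python script; the robot and the scene stay as the last script left them, time stands still between calls to the robot, and variables do not carry over. Pictures are saved under pics/ and viewed, at most 10 in all, crops included, and the job is handed in when it is done.

```bash
ls; mkdir -p pics
cat > h.py <<'E'
import numpy as np, cv2, pickle
from scipy.spatial.transform import Rotation as R
from rig import bot
def rot(q): return R.from_quat([q[1],q[2],q[3],q[0]])
def cloud(c):
    d=c["depth"]; h,w=d.shape; f=h/2/np.tan(np.radians(c["fovy"])/2)
    v,u=np.mgrid[:h,:w]
    P=np.dstack([(u-c["cx"])/f*d,(v-c["cy"])/f*d,d]).reshape(-1,3)
    return (rot(c["attitude"]).apply(P)+np.array(c["eye"])).reshape(h,w,3)
def down(yaw):
    # tool z down, tool y at angle yaw in world
    y=np.array([np.cos(yaw),np.sin(yaw),0]); z=np.array([0,0,-1.]); x=np.cross(y,z)
    q=R.from_matrix(np.c_[x,y,z]).as_quat(); return [q[3],q[0],q[1],q[2]]
E
python3 - <<'E'
from h import *
for n in("top","scene"):
    c=bot.read_camera(n); cv2.imwrite(f"pics/{n}0.png",c["image"]); pickle.dump(c,open(n+".pkl","wb"))
    print(n,c["eye"],c["attitude"],c["fovy"],c["cx"],c["cy"])
s=bot.read_state(); print(s["ee_pos"],s["tool_rot"],s["clock"],s["ft_force"])
E
```

```text
pics
top [ 419.90829541   59.56080609 1040.3415474 ] [ 0.05517495 -0.69883303  0.71007929 -0.06614767] 53.9004009296126 276.17845506418706 213.5769162026908
scene [1020.67071516  602.81350299  641.9762265 ] [-0.1507719   0.30680424  0.85222373 -0.39604762] 56.470238017028784 274.83068166091476 206.99263305867038
[ 146.55167235 -529.9315686   249.77906955] [-5.08304913e-04  9.90915178e-01  1.34487363e-01 -3.44292680e-05] 0.1 [-0.56127642  0.47476362  0.09270066]
```

View pics/top0.png

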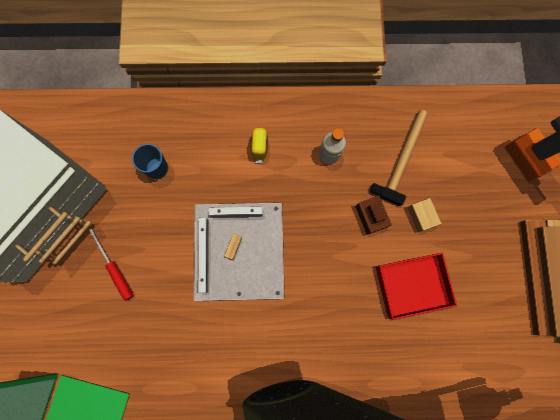

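View pics/scene0.png

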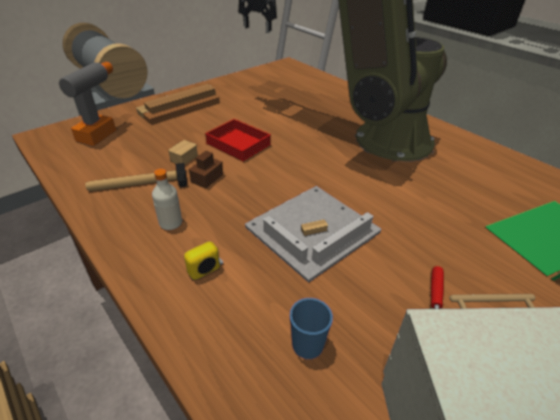

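The top view shows the jig at (194–284, 203–300), with the long fence on the left and the short fence at the top. The offcut is at (233,247), the foot at (374,215), the blank at (425,214), the mallet head at (387,194) and the tray at (416,286).

```bash
cat > m.py <<'E'
from h import *
def rect(P,roi,zlo,zhi,name):
    x0,x1,y0,y1=roi; Q=P[y0:y1,x0:x1].reshape(-1,3); Q=Q[(Q[:,2]>zlo)&(Q[:,2]<zhi)]
    r=cv2.minAreaRect(Q[:,:2].astype(np.float32)); print(name,len(Q),"z%.1f"%np.median(Q[:,2]),np.round(r[0],1),np.round(r[1],1),"ang%.1f"%r[2]); return Q
E
python3 - <<'E'
from m import *
c=pickle.load(open("top.pkl","rb")); P=cloud(c)
rect(P,(300,340,180,200),-20,20,"bench")
rect(P,(190,290,198,305),6,18,"plate")
rect(P,(192,210,210,298),46,60,"long")
rect(P,(207,268,203,220),46,60,"short")
rect(P,(220,247,230,265),25,40,"offcut")
rect(P,(350,400,190,242),40,50,"footbody")
rect(P,(350,400,190,242),70,85,"tenon")
rect(P,(405,445,195,235),34,48,"blank")
rect(P,(370,462,250,325),30,50,"tray rim")
rect(P,(365,412,180,206),14,36,"mallethead")
im=c["image"]
a=cv2.resize(im[195:310,185:295],None,fx=5,fy=5,interpolation=cv2.INTER_CUBIC); cv2.imwrite("pics/cj.png",a)
a=cv2.resize(im[170:250,340:450],None,fx=7,fy=7,interpolation=cv2.INTER_CUBIC); cv2.imwrite("pics/cf.png",a)
E
```

```text
bench 797 z0.3 [662.1 -71.7] [102.5  52.2] ang89.1
plate 7049 z12.1 [507.2 143. ] [240.4 231.9] ang0.2
long 606 z51.8 [504.7 220. ] [ 23.6 195.2] ang88.2
short 409 z52.2 [600.2 141.4] [129.   18.9] ang88.9
offcut 229 z32.1 [516.  149.7] [22.2 60. ] ang68.8
footbody 478 z45.6 [ 589.6 -199.9] [80.2 57.6] ang19.2
tenon 213 z77.4 [ 589.4 -199.3] [44.1 26.3] ang19.6
blank 579 z40.4 [ 587.8 -329.1] [70.  51.9] ang19.4
tray rim 566 z39.5 [ 414.  -294.4] [129.9 162.2] ang10.4
mallethead 470 z25.0 [ 654.2 -256.7] [105.5  57.1] ang64.4
```

View pics/cj.png

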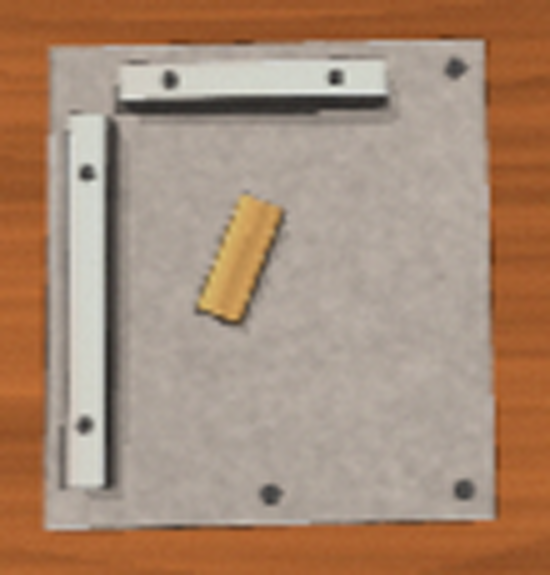

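View pics/cf.png

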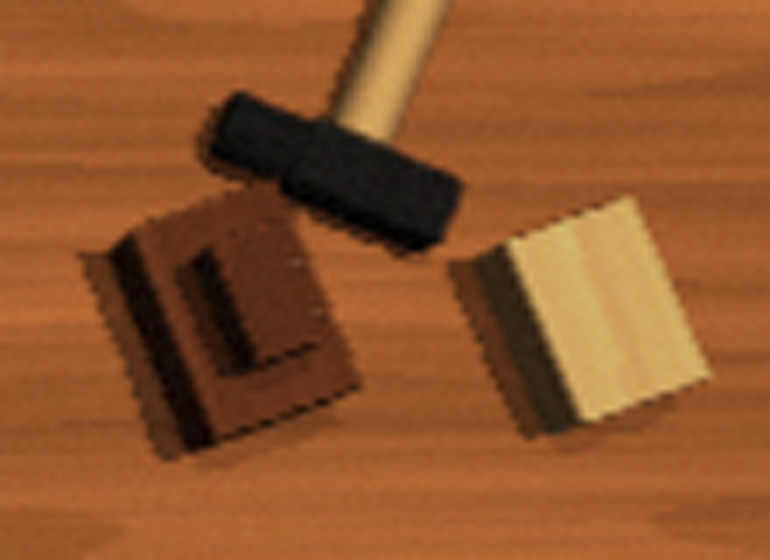

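Sizes and heights match the spec. The close crops confirm the foot sits at about +19° and the offcut at about −21°, with the mallet head almost touching the foot. I'll refine the jig frame next and check reach.

Run:
```python
from m import *
c=pickle.load(open("top.pkl","rb")); P=cloud(c)
def band(roi,zlo,zhi):
    x0,x1,y0,y1=roi; Q=P[y0:y1,x0:x1].reshape(-1,3); return Q[(Q[:,2]>zlo)&(Q[:,2]<zhi)]
L=band((192,210,212,298),50,54); S=band((209,268,203,220),50,54)
def fit(Q,ax):  # PCA with trim
    for _ in range(4):
        m=Q[:,:2].mean(0); d=np.linalg.svd(Q[:,:2]-m,full_matrices=False)[2][0]; n=np.array([-d[1],d[0]])
        r=(Q[:,:2]-m)@n; Q=Q[abs(r)<11]
    t=(Q[:,:2]-m)@d; r=(Q[:,:2]-m)@n
    print(len(Q),m,"ang",np.degrees(np.arctan(d[1]/d[0])),"len",np.percentile(t,[0,1,99,100]),"w",np.percentile(r,[0,2,98,100]),n)
fit(L,0);fit(S,1)
# plate edges
x=P[...,0];y=P[...,1];z=P[...,2]
M=(z>7)&(z<17); M[:198]=0;M[306:]=0;M[:,:188]=0;M[:,292:]=0
r=[(y[v][M[v]].min(),x[v][M[v]].mean()) for v in range(210,292)]
l=np.array(r);k=np.polyfit(l[:,1],l[:,0],1);print("right edge",k,np.degrees(np.arctan(-k[0])), np.std(l[:,0]-np.polyval(k,l[:,1])))
l=np.array([(x[:,u][M[:,u]].min(),np.mean(y[:,u][M[:,u]])) for u in range(205,280)]);k=np.polyfit(l[:,1],l[:,0],1);print("bottom edge",k,np.degrees(np.arctan(k[0])))
print(bot.tip_reach)
for n,p,a in(("off",[516,149.7,35],68.8),("foot",[589.5,-199.5,67],109.4),("tray",[414,-294,90],70),("home",[550,188,80],89)):
    for s in(0,180,-180):
        q=bot.ik(p,down(np.radians(a+s)));print(n,s,None if q is None else np.round(q,2))
```

```text
425 [496.04794156 220.69365726] ang -0.08622084724883378 len [-89.35989903 -86.86223296  88.80871627  89.01290969] w [-9.08786683 -8.72130791  8.57647691  9.84495268] [-0.00150484 -0.99999887]
289 [600.53755965 140.50818628] ang -89.40814200032332 len [-65.31446765 -63.04549004  63.53215622  63.66818476] w [-9.09546253 -8.61684014  8.81335928  9.50293055] [0.99994665 0.01032969]
right edge [3.67483099e-03 2.64442345e+01] -0.21055135857720098 0.7208303846439209
bottom edge [-9.51989858e-03  3.89566455e+02] -0.5454335332692885
19.0
off 0 [ 0.21  0.55  1.73 -0.    0.86 -0.99]
off 180 [ 0.21  0.55  1.73 -0.    0.86  2.15]
off -180 [ 0.21  0.55  1.73 -0.    0.86  2.15]
foot 0 [-0.39  0.65  1.46 -0.    1.03 -2.29]
foot 180 [-0.39  0.65  1.46 -0.    1.03  0.85]
foot -180 [-0.39  0.65  1.46 -0.    1.03  0.85]
tray 0 [-0.69  0.41  1.79 -0.    0.95 -1.91]
tray 180 [-0.69  0.41  1.79 -0.    0.95  1.23]
tray -180 [-0.69  0.41  1.79 -0.    0.95  1.23]
home 0 [ 0.27  0.56  1.58 -0.    1.   -1.29]
home 180 [ 0.27  0.56  1.58 -0.    1.    1.85]
home -180 [ 0.27  0.56  1.58 -0.    1.    1.85]
```

Run:
```python
from h import *
D=np.radians
q=down(D(68.8))
bot.move_gripper(55,40)
bot.move_to([516,149.7,110],q)
print("hit",bot.servo_line([516,149.7,33.5],speed=80,until_force=8))
bot.move_gripper(0,40)
s=bot.read_state();print(s["clock"],s["ee_pos"],s["grip_width"],s["grip_force"],s["ft_force"])
bot.servo_line([516,149.7,130])
q=down(D(280.4))
bot.move_to([414,-294.4,130],q)
s=bot.read_state();print(s["grip_width"],s["grip_force"])
print("hit",bot.servo_line([414,-294.4,28.5],speed=100,until_force=8))
s=bot.read_state();print(s["ee_pos"],s["ft_force"])
bot.move_gripper(45)
bot.servo_line([414,-294.4,160])
s=bot.read_state();print(s["clock"])
c=bot.read_camera("scene");cv2.imwrite("pics/s1.png",c["image"])
```

```text
hit False
4.7917 [516.30046652 149.75976571  33.99638198] 21.005972171356838 40.47130286693573 [-1.06903743 -0.29466178  5.75738581]
20.89690535532889 39.69840109348297
hit False
[ 414.2850031  -294.61975755   29.0761972 ] [-0.05446025  0.4201085   0.66248766]
9.8
```

View pics/s1.png

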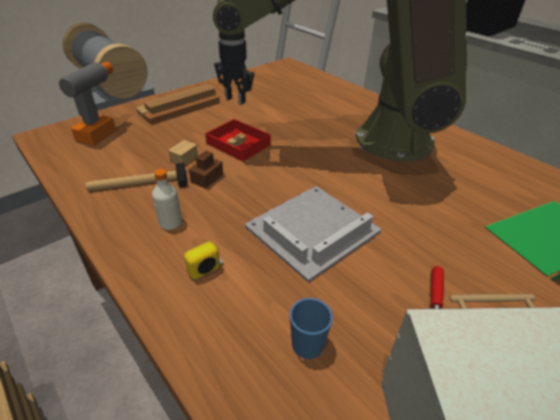

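The offcut is lying in the tray at (237,140) in the scene view, and the jig is clear. Next is the foot: grip it by the tenon, carry it over and set it down 20 mm short of both fences.

Run:
```python
from h import *
D=np.radians
q=down(D(289.4)); p=[589.5,-199.6]
bot.move_gripper(55,70)
bot.move_to(p+[150],q)
print("hit",bot.servo_line(p+[67],speed=80,until_force=8))
bot.move_gripper(0,70)
s=bot.read_state();print(s["clock"],s["ee_pos"],s["grip_width"],s["grip_force"],s["ft_force"])
bot.servo_line(p+[160],speed=120)
q=down(D(270.3)); a=[531,164]
bot.move_to(a+[160],q)
bot.servo_line(a+[90],speed=120)
bot.dwell(.3); s=bot.read_state();print(s["ee_pos"],s["ft_force"],s["moment"],s["grip_width"])
print("hit",bot.servo_line(a+[76],speed=15,until_force=5))
s=bot.read_state();print(s["clock"],s["ee_pos"],s["ft_force"],s["moment"],s["grip_width"])
c=bot.read_camera("scene");cv2.imwrite("pics/s2.png",cv2.resize(c["image"][100:300,200:420],None,fx=3,fy=3))
c=bot.read_camera("top");pickle.dump(c,open("top2.pkl","wb"))
```

```text
hit False
12.4833 [ 589.76328936 -199.67220599   67.55734161] 25.03650135334254 69.54896092414856 [0.06745874 0.31372494 4.59352664]
[531.17752097 164.04798813  90.48160107] [ 0.4716937   0.21368631 -1.89282321] [-0.03695218  0.01041599  0.04301079] 25.285487537341886
hit True
16.5083 [531.04495375 164.10766449  79.50409601] [-1.73016524  0.42217737  5.41837381] [-0.07915795  0.05154159  0.02189896] 24.879918891176324
```

View pics/s2.png

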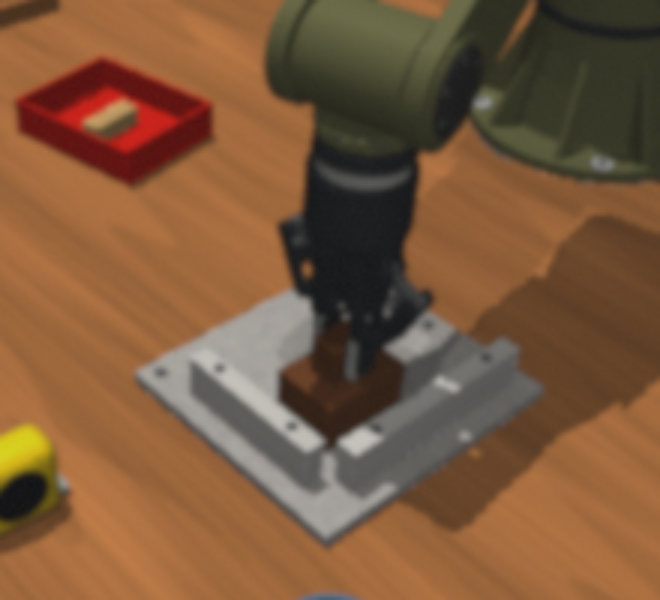

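The foot stands on the plate (vertical force about 7 N), held by the tenon and short of both fences. The offcut is still in the tray. Now I'll find the long fence by touch and read the moment.

```bash
cat >> h.py <<'E'
def show(t):
    bot.dwell(.2); S=[]
    for _ in range(5): S.append(bot.read_state()); bot.dwell(.02)
    m=lambda k:np.round(np.mean([s[k] for s in S],0),2)
    print(t,"t%.1f"%S[-1]["clock"],m("ee_pos"),"F",m("ft_force"),"M",m("moment"),m("grip_width"),"yaw%.2f"%np.degrees(np.arctan2(*rot(S[-1]["tool_rot"]).as_matrix()[[1,0],1])))
E
python3 - <<'E'
from h import *
D=np.radians; q=down(D(270.3))
show("start")
print(bot.servo_line([531,180,79.5],speed=40,until_force=6))
show("y0")
print(bot.servo_line([531,192,79.5],q,speed=8,until_force=8))
show("y1")
y=bot.read_state()["ee_pos"][1]
for a in(271.1,269.5,270.3):
    bot.servo_line([531,y,79.5],down(D(a)),speed=20); show(a)
E
```

```text
start t16.9 [531.06 164.1   79.53] F [-0.38  0.46  5.2 ] M [-0.06 -0.04 -0.  ] 24.96 yaw-89.69
False
y0 t17.7 [531.02 179.96  79.53] F [-0.37  0.91  3.07] M [ 0.2  -0.07  0.05] 24.98 yaw-89.71
True
y1 t18.9 [531.   186.65  79.5 ] F [-1.09 -0.12  5.3 ] M [-0.17  0.07  0.  ] 25.03 yaw-89.70
271.1 t19.4 [531.21 186.25  79.5 ] F [ 1.7  -5.18  4.21] M [-1.06 -0.29 -0.14] 25.0 yaw-88.88
269.5 t20.0 [531.02 186.29  79.49] F [-0.02 -5.53  5.22] M [-1.11 -0.03  0.07] 24.95 yaw-90.47
270.3 t20.5 [531.   186.68  79.5 ] F [ 0.13 -2.48  4.72] M [-0.7  -0.05  0.  ] 24.98 yaw-89.70
```

Run:
```python
from h import *
D=np.radians
def fy(): return bot.read_state()["ft_force"][1]
q=down(D(270.3)); y=186.7
while y<190:
    y+=.3; bot.servo_line([531,y,79.5],q,speed=20); bot.dwell(.1); f=fy(); print(round(y,1),round(f,1))
    if f<-12: break
for a in(269.3,269.8,270.3,270.8,271.3):
    bot.servo_line([531,y,79.5],down(D(a)),speed=20); show(a)
bot.servo_line([531,y,79.5],down(D(270.3)),speed=20); show(a)
```

```text
187.0 -6.0
187.3 -8.1
187.6 -9.7
187.9 -12.6
269.3 t22.4 [530.74 186.53  79.52] F [ -4.08 -14.84   9.85] M [-2.7   0.53  0.67] 24.86 yaw-90.65
269.8 t23.0 [530.91 186.72  79.52] F [ -2.28 -13.14   8.22] M [-2.37  0.26  0.49] 24.87 yaw-90.17
270.3 t23.5 [530.99 186.8   79.5 ] F [ -0.83 -12.61   7.26] M [-2.18  0.11  0.  ] 24.99 yaw-89.72
270.8 t24.0 [531.12 186.69  79.51] F [ -0.38 -13.62   6.53] M [-2.38 -0.07 -0.42] 24.84 yaw-89.26
271.3 t24.6 [531.31 186.48  79.54] F [  1.41 -15.12   6.69] M [-2.7  -0.27 -0.57] 24.85 yaw-88.78
271.3 t25.1 [531.11 186.8   79.5 ] F [ -0.09 -12.38   6.51] M [-2.18 -0.04 -0.04] 24.77 yaw-89.73
```

Yaw 270.3° is flush with the long fence: the moment is zero and the push force is at its lowest. Next I'll slide along it to the short fence under a light press, then build up force on both.

Run:
```python
from h import *
q=down(np.radians(270.3)); z=79.5; Y=lambda x,b:b+.0052*(x-531)
bot.servo_line([531,187.2,z],q,speed=10)
bot.servo_line([545,Y(545,187.2),z],q,speed=20); show("mid")
print(bot.servo_line([560,Y(560,187.2),z],q,speed=8,until_force=8)); show("x")
x=bot.read_state()["ee_pos"][0]; b=187.2
for i in range(20):
    F=np.array(bot.read_state()["ft_force"])
    if F[0]<-14 and F[1]<-13: break
    if F[0]>=-14: x+=.3
    if F[1]>=-13: b+=.2
    bot.servo_line([x,Y(x,b),z],q,speed=15); bot.dwell(.1)
print(i,x,b); show("press")
pickle.dump((x,b),open("xb.pkl","wb"))
for n in("scene","top"): pickle.dump(bot.read_camera(n),open(n+"3.pkl","wb"))
c=pickle.load(open("scene3.pkl","rb"));cv2.imwrite("pics/s3.png",cv2.resize(c["image"][150:290,230:400],None,fx=4,fy=4,interpolation=2))
```

```text
mid t26.5 [544.6  186.81  79.54] F [-4.47 -8.32  8.69] M [-1.49  0.7  -0.06] 24.85 yaw-89.71
True
x t27.8 [551.1  186.77  79.55] F [-1.39 -0.96  5.12] M [-0.22  0.15 -0.03] 24.95 yaw-89.70
5 552.6057309633713 187.79999999999995
press t29.8 [551.16 186.89  79.52] F [-15.86 -13.74  16.65] M [-2.28  2.24 -0.07] 25.13 yaw-89.71
```

View pics/s3.png

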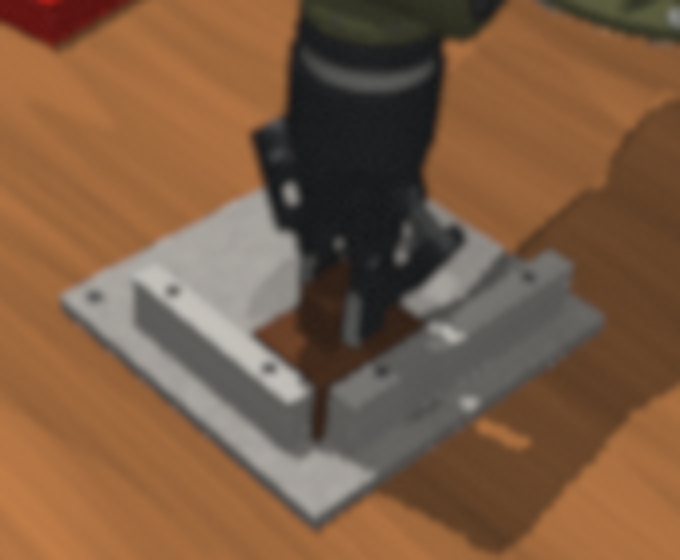

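The foot is home: it shows in the corner gap and x has stalled at 551.1. I'll check it isn't tilted and firm up slightly before handing in.

Run:
```python
from h import *
x,b=pickle.load(open("xb.pkl","rb")); q=down(np.radians(270.3)); x+=.5;b+=.5
bot.servo_line([x,b+.0052*(x-531),79.5],q,speed=10); show("firm")
s=bot.read_state(); print("tool z",rot(s["tool_rot"]).as_matrix()[:,2],s["grip_force"])
for n in("scene","top"):
    c=bot.read_camera(n); P=cloud(c).reshape(-1,3); hsv=cv2.cvtColor(c["image"],cv2.COLOR_BGR2HSV).reshape(-1,3)
    k=(abs(P[:,0]-551)<39)&(abs(P[:,1]-187)<27)&(P[:,2]>48)&(P[:,2]<64)
    A=np.c_[P[k,:2]-[551,187],np.ones(k.sum())]
    for _ in range(3):
        w=np.linalg.lstsq(A,P[k,2],rcond=None)[0]; r=P[k,2]-A@w; i=np.where(k)[0][abs(r)<1.5]; k=np.zeros_like(k);k[i]=1; A=np.c_[P[k,:2]-[551,187],np.ones(k.sum())]
    print(n,k.sum(),"slope deg",np.degrees(w[:2]),"z",w[2],P[k].min(0),P[k].max(0))
```

```text
firm t30.4 [551.2  186.94  79.52] F [-21.43 -17.6   20.46] M [-2.95  3.   -0.03] 24.81 yaw-89.71
tool z [-0.00588399 -0.00305957 -0.99997801] 72.09698796272278
scene 250 slope deg [-0.78305351 -0.38349677] z 58.12461507763239 [512.17378265 160.590844    56.10566424] [589.99771    213.99976433  59.8719277 ]Traceback (most recent call last):
  File "<stdin>", line 11, in <module>
    return umr_minimum(a, axis, None, out, keepdims, initial, where)
ValueError: zero-size array to reduction operation minimum which has no identity
```

The forces are firm, but compliance has tipped the tool about 0.4°. I'll level it, using the plate's apparent slope as reference.

```bash
cat > lev.py <<'E'
from h import *
def slope(P,k,n):
    A=np.c_[P[k,:2]-[551,187],np.ones(k.sum())]
    for _ in range(3):
        w=np.linalg.lstsq(A,P[k,2],rcond=None)[0]; r=P[k,2]-A@w; i=np.where(k)[0][abs(r)<1.5]; k=np.zeros_like(k);k[i]=1; A=np.c_[P[k,:2]-[551,187],np.ones(k.sum())]
    print(n,k.sum(),"slope",np.round(np.degrees(w[:2]),2),"z",w[2].round(2))
def look():
    Ps=np.array([cloud(bot.read_camera("scene")) for _ in range(4)]).mean(0).reshape(-1,3)
    i=lambda cx,cy,hx,hy,a,b:(abs(Ps[:,0]-cx)<hx)&(abs(Ps[:,1]-cy)<hy)&(Ps[:,2]>a)&(Ps[:,2]<b)
    slope(Ps,i(551,187,37,25,54,61),"foot"); slope(Ps,i(480,100,80,60,9,15),"plate"); slope(Ps,i(500,223,85,7,49,55),"longtop")
def tilted(rx,ry):
    q=(R.from_euler("xy",[rx,ry],degrees=True)*rot(down(np.radians(270.3)))).as_quat(); return [q[3],q[0],q[1],q[2]]
E
python3 - <<'E'
from lev import *
x,b=pickle.load(open("xb.pkl","rb")); x+=.4;b+=.4
look()
for rx,ry in((.2,-.35),(.2,-.7)):
    bot.servo_line([x,b+.0052*(x-531),79.5],tilted(rx,ry),speed=10); show((rx,ry))
    print("toolz",rot(bot.read_state()["tool_rot"]).as_matrix()[:,2].round(4)); look()
E
```

```text
foot 237 slope [-0.08 -0.03] z 57.86
plate 710 slope [ 0.   -0.07] z 12.89
longtop 322 slope [-0.09 -0.64] z 53.11
(0.2, -0.35) t31.3 [551.15 186.88  79.5 ] F [-18.99 -16.81  19.74] M [-3.16  3.11 -0.07] 24.81 yaw-89.71
toolz [ 4.e-04  4.e-04 -1.e+00]
foot 240 slope [ 0.08 -0.07] z 57.8
plate 704 slope [-0.03 -0.01] z 12.99
longtop 327 slope [-0.   -0.43] z 53.13
(0.2, -0.7) t32.0 [551.11 186.87  79.48] F [-18.71 -16.71  19.96] M [-3.14  3.38 -0.09] 24.9 yaw-89.71
toolz [ 6.2e-03  4.0e-04 -1.0e+00]
foot 242 slope [0.15 0.2 ] z 57.8
plate 706 slope [-0.02 -0.1 ] z 12.8
longtop 318 slope [-0.14  0.53] z 52.37
```

Run:
```python
from lev import *
x,b=pickle.load(open("xb.pkl","rb")); x+=.4;b+=.4
bot.servo_line([x,b+.0052*(x-531),79.5],tilted(.2,-.35),speed=10); show("final")
print("toolz",rot(bot.read_state()["tool_rot"]).as_matrix()[:,2].round(4)); look()
print(bot.finish_job())
```

```text
final t32.7 [551.12 186.88  79.48] F [-19.6  -17.06  20.27] M [-3.15  3.1  -0.07] 25.04 yaw-89.70
toolz [ 3.e-04  4.e-04 -1.e+00]
foot 241 slope [-0.04 -0.01] z 57.89
plate 698 slope [ 0.03 -0.06] z 12.91
longtop 323 slope [-0.07 -0.02] z 52.83
the job is handed in; nothing more can be done
None
```

The job is handed in at about 33 s: the offcut is lying in the red tray, and the foot stands flat, tenon up, in the jig corner, still gripped and pressed on the short fence at about 20 N and the long fence at about 17 N (wrist readings, friction included).

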